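Sweep model-making offcuts into the scrap pan

ROBOT

A 7-joint arm with a two-finger parallel gripper is mounted at the origin on the work surface. World frame = base frame: x ahead of the robot, y to its left, z up, the work surface at z = 0. Lengths are in m, angles in rad, forces in N, time in s.
With the tool pointing down it reaches from about 0.425 to 0.95 m from the base axis. Payload 4.7 kg.
Tool frame: the origin (TCP) lies at the very end of the fingers, on their centre line; the grasp point (between the pads) lies 19 mm behind it; z points along the fingers, y is the line along which they close (so a half turn about z gives the same grasp; the last joint's range is limited). The gripper opens to 85 mm and grips with 20 to 120 N. Pads are 22 mm wide; open, the fingers measure 114 mm over their backs; the gripper's body (76 mm by 85 mm) begins 54 mm behind the grasp point. The pads swing forward as they close: fully open they stand 13 mm farther back than shut.
Start: joints at [-1.139, 0.469, -0.049, 1.532, 0.024, 1.141, -0.082], TCP at [0.3, 0.605, 0.207] pointing down, gripper open.
Joint ranges: [-2.59, 2.59], [-0.33, 1.99], [-1.39, 1.29], [0.1, 2.45], [-1.04, 4.18], [0.21, 1.99], [-2.66, 2.66]. Speed limits (rad/s): [2.57, 2.57, 3.14, 3.14, 3.14, 3.14, 3.14].

INTERFACE

Orientations are given as a unit quaternion [w, x, y, z].
In Python, from bench import robot gives the robot as it stands.
- The arm moves only by the tool send_rows, never from a script. Its argument "increments" is a list that holds one entry, the list of rows, each a list of 6 numbers: the shift along the world's x, y, z in units of 0.5 m (1.0 is 0.5 m), then the turn, a rotation vector about the world's x, y, z in units of pi rad (1.0 is pi rad). A call has exactly 10 rows; each row shifts and turns the commanded pose from where the row before left it; what a row does not reach is not made up. A row lasts 1/10 s, in which the tool goes at most 50 mm and 8.59 degrees, less where a joint would pass 70% of its speed; a pose out of reach is approached as far as the arm can. A call with a number of a shift or a turn outside -1 to 1 is refused whole. A call with a gripper value outside its range is refused whole. "fingers" is the opening, from 0 (shut) to 1 (fully open), set as the call begins (left out, the last holds). The fingers move at their own pace and stop on an object; the grip force is fixed at half the most. Time passes only in rows, so rows that do not move let the fingers close, or fill a call up. It gives the time, the measured TCP pose, the force, the opening and the grip force at its end, in the units of the state.
- robot.observe(): the state, without advancing time (a new reading comes with each control period).
- robot.snapshot(name): name is "side" or "top" or "wrist"; returns the picture (420x560x3 uint8, red, green, blue); there is no depth.
- robot.camera_model(name): a dict with "fov_y" (degrees; the focal length in pixels is half the picture's height over the tangent of half this angle, whatever the lens; pixels are square), "cx", "cy" (the principal point, pixels), "R" (3x3) and "t" (3): a world point X has camera coordinates R X + t; the wrist camera has in their place "hand_eye" (4x4, takes a point from camera to tool coordinates, whose origin is the TCP and whose axes are the flange's). Camera axes: x right, y down, z forward; pixel columns grow to the right and rows downward; lengths in m; the calibration is good to about 2 mm. A picture is of the moment at which its call begins: read the wrist's pose just before it. camera_model takes no time and is no camera call.
- robot.job_done(): hands the job in; it is judged then, once.
The state is a dict: "time_s": time; "qpos": joint angles; "qd": joint speeds; "joint_efforts": joint torques, N m; "tool_pos": TCP position; "tcp_rot": TCP orientation; "wrist_force": force on the tool from outside, world axes, zero at the start; "torque": the same for the moment, N m; "width": finger opening in m; "grip_force": force on a finger pad.
Only numpy, scipy, OpenCV 4.12 (cv2) and the standard library are available. Lean on these libraries where they do the work, as an engineer would, in place of code of your own. Each camera call takes 0.05 s, during which the arm holds its last target. There are 200 camera calls.

TASK

Take the wooden hand sweep by its grip and sweep the four white offcuts across the cutting mat into the metal scrap pan, wholly past the front edge of its lip; move them only with the sweep, never with the gripper or arm, and keep them down on the surface. Then stand the sweep upright on the desk, clear of the pan, and let go. Leave the other things on the desk where they are.

Things in the scene. Friction and masses are not known exactly. Their poses are not given: they have to be found in the camera images.
- sweep: Loose plywood hand sweep standing on the mat. Origin: underside below the grip; x = pushing direction, z up. Foot x -35 to 15 mm, 150 wide (y), 10 thick. Blade 150 wide, 42 high, pushing face at x = 25; end wings 8 thick reach x = 55 (134 between them). Grip: upright board 24 thick (x +-12), 46 wide (y), z 10 to 105 mm; pinch it across x from above.
- pan: Grey sheet-metal scrap pan, a wide dustpan fixed on the mat's left (+y) end, 270 mm wide (y), 235 deep (x). Origin: middle of the lip's front edge, at mat level; x runs inward, z up; the mouth faces about world -y. The lip ramps up from 0 at x = 0 to the floor, 3 mm high, at x = 35. Side walls 4 thick, 40 high at y = +-133 from x = 35 on; back wall 40 high at x = 231.
- strip: White rigid-board offcut, a straight bar 84 x 24 x 20 mm (x, y, z), lying on the mat. Origin: centre of the underside.
- block: White rigid-board offcut, a block 62 x 44 x 25 mm (x, y, z), lying on the mat. Origin: centre of the underside.
- ell: White rigid-board offcut, an L 70 x 60 x 18 mm (x, y, z), arms 24 mm wide, the long arm along its -y edge, the short arm along its -x edge. Origin: underside, at the middle of the 70 x 60 outline.
- step: White rigid-board offcut with a step, 76 x 40 x 22 mm (x, y, z): a 76 x 22 bar (y = -20 to +2 mm) with a 36 x 18 lump on its +y side (x = -38 to -2 mm). Origin: underside, at the middle of the 76 x 40 outline.
- strip_a (a point): Middle of the strip's +x end face.
- strip_b (a point): Middle of the strip's -x end face.
- block_a (a point): Middle of the block's +x end face.
- block_b (a point): Middle of the block's -x end face.
- ell_a (a point): Outer corner at the tip of the L's long arm.
- ell_b (a point): Outer corner at the tip of the L's short arm.
- ell_c (a point): Outer corner (heel) of the L.
- step_a (a point): Middle of the +x end of the stepped piece's bar.
- step_b (a point): Middle of the -x end of the stepped piece's bar.
- mat: Dark cutting mat with a grid, fixed, 594 (x) x 841 (y) x 3 mm, under all the work: its top is 3 mm above the desk. Origin: centre of its underside.
- glue: Bystander: clear glue bottle, 48 mm across, 120 mm high. Origin: centre of the underside.
- tape: Bystander: roll of brown tape lying flat, 90 mm across, 24 mm high. Origin: centre of the underside.
- pencils: Bystander: grey pencil cup, 68 mm across, 90 mm high, pencils to 150 mm. Origin: centre of the underside.
- mug: Bystander: white mug, 80 mm across, 90 mm high, standing on the desk. Origin: centre of the underside.
There are look-alikes about, which are no part of the job. Leave any purple look-alike of the ell alone.

How it is judged:
At the end, for the whole second after the job is handed in: All listed ends and corners of the four offcuts lie in the pan (pan x 0 to 240 mm, |y| under 140 mm), undersides below 50 mm, at rest. Sweep upright (tilt under 0.1 rad), underside below 12 mm, at rest, its origin 60 mm before the lip, 230 mm off the pan's middle line, or beyond pan x = 320 mm (x of strip_a in the frame of pan between 0 and 0.24 m and y of strip_a in the frame of pan between -0.14 and 0.14 m and x of strip_b in the frame of pan between 0 and 0.24 m and y of strip_b in the frame of pan between -0.14 and 0.14 m and height (world z) of each of strip, block, ell, step below 0.05 m and linear speed of each of strip, block, ell, step, sweep below 0.02 m/s and x of block_a in the frame of pan between 0 and 0.24 m and y of block_a in the frame of pan between -0.14 and 0.14 m and x of block_b in the frame of pan between 0 and 0.24 m and y of block_b in the frame of pan between -0.14 and 0.14 m and x of ell_a in the frame of pan between 0 and 0.24 m and y of ell_a in the frame of pan between -0.14 and 0.14 m and x of ell_b in the frame of pan between 0 and 0.24 m and y of ell_b in the frame of pan between -0.14 and 0.14 m and x of ell_c in the frame of pan between 0 and 0.24 m and y of ell_c in the frame of pan between -0.14 and 0.14 m and x of step_a in the frame of pan between 0 and 0.24 m and y of step_a in the frame of pan between -0.14 and 0.14 m and x of step_b in the frame of pan between 0 and 0.24 m and y of step_b in the frame of pan between -0.14 and 0.14 m and angle between sweep's own z axis and vertical below 0.1 rad and height (world z) of sweep below 0.012 m and (x of sweep in the frame of pan below -0.06 m or x of sweep in the frame of pan above 0.32 m or y of sweep in the frame of pan below -0.23 m or y of sweep in the frame of pan above 0.23 m)); the robot touches nothing.
It fails at once if the gripper or arm touches an offcut (over 1 N) (contact force between any of the fingers, the arm and strip above 1 N or contact force between any of the fingers, the arm and block above 1 N or contact force between any of the fingers, the arm and ell above 1 N or contact force between any of the fingers, the arm and step above 1 N).
It fails at once if an offcut is thrown or lifted (underside over 60 mm above the desk) (height (world z) of any of strip, block, ell, step above 0.06 m).
It fails at once if a bystander (glue bottle, tape roll, pencil cup, mug) is moved more than 30 mm (distance of any of glue, tape, pencils, mug from where it was at the start of the episode above 0.03 m).
It also fails if it takes over 61 s, if anything falls off the work surface, if the arm or the gripper's body presses on something with over 40 N, if the wrist force passes 120 N, or if a joint passes its speed limit or range.

## Working session

There is one attempt and no reset: what is moved stays moved. The work goes in short steps, Python scripts to look and compute and a tool call to move; the robot and the scene stay as the last step left them, time stands still between calls to the robot, and variables do not carry over. Pictures are saved under pics/ and viewed, at most 13 in all, crops included, and the job is handed in when it is done.

Besides the shell and the picture viewer there is one more tool, called by a JSON object that holds its "op" and its "data", one argument or row to a line. send_rows: Moves the arm, as the interface text tells. Shifts and turns lie within -1 to 1; 1 stands for 0.5 m of shift or pi rad of turn. Its arguments: {"type":"object","properties":{"increments":{"type":"array"},"fingers":{"type":"number"}},"required":["increments"]}

```bash
mkdir -p pics; cat > h.py <<'E'
import numpy as np, cv2
from bench import robot
def K(m):
    f=210/np.tan(np.radians(m["fov_y"])/2); return f
def ray(m,px):
    f=K(m); d=np.array([(px[0]-m["cx"])/f,(px[1]-m["cy"])/f,1.]); R=np.array(m["R"]); t=np.array(m["t"])
    return -R.T@t, R.T@d
def onz(m,px,z):
    c,d=ray(m,px); return c+d*(z-c[2])/d[2]
def proj(m,X):
    p=np.array(m["R"])@np.array(X)+np.array(m["t"]); f=K(m); return np.array([m["cx"]+f*p[0]/p[2],m["cy"]+f*p[1]/p[2]])
def tri(m1,p1,m2,p2):
    c1,d1=ray(m1,p1);c2,d2=ray(m2,p2)
    s=np.linalg.lstsq(np.c_[d1,-d2],c2-c1,rcond=None)[0]
    a=c1+d1*s[0];b=c2+d2*s[1]; return (a+b)/2,np.linalg.norm(a-b)
def save(n,im): cv2.imwrite("pics/"+n,cv2.cvtColor(im,cv2.COLOR_RGB2BGR))
E
python3 - <<'E'
from h import *
for n in("top","side"):
    im=robot.snapshot(n); save(n+"0.png",im); m=robot.camera_model(n); print(n,m)
print(robot.camera_model("wrist")); print(robot.observe())
E
```

```text
top {'fov_y': 48.11904459280781, 'cx': 277.84250374597735, 'cy': 201.38732266176552, 'R': array([[-0.01411614, -0.99984895,  0.01013935],
       [-0.98679011,  0.01229365, -0.1615368 ],
       [ 0.16138775, -0.01228568, -0.9868146 ]]), 't': array([-0.10489046,  0.52209173,  1.25858019])}
side {'fov_y': 53.368911459531944, 'cx': 284.0476038136619, 'cy': 201.7818342665978, 'R': array([[ 0.75220583, -0.65867808, -0.01815423],
       [-0.40179545, -0.43666293, -0.8049136 ],
       [ 0.52225167,  0.61275499, -0.59311426]]), 't': array([-0.46368884,  0.1799483 ,  0.91831145])}
{'fov_y': 71.50624841159734, 'cx': 282.594169510551, 'cy': 211.64693699509553, 'hand_eye': array([[ 3.52059231e-04, -9.60163761e-01, -2.79437700e-01,
         7.14773884e-02],
       [ 9.99998695e-01, -1.02646735e-04,  1.61258287e-03,
         8.96901533e-05],
       [-1.57702700e-03, -2.79437902e-01,  9.60162471e-01,
        -1.66842356e-01],
       [ 0.00000000e+00,  0.00000000e+00,  0.00000000e+00,
         1.00000000e+00]])}
{'time_s': 0.1, 'qpos': array([-1.13891224,  0.46937615, -0.0485897 ,  1.53357109,  0.02408853,
        1.14100007, -0.08227327]), 'qd': array([-0.00037137, -0.00038482, -0.00038799, -0.00367616, -0.00010496,
        0.00121011,  0.0005275 ]), 'joint_efforts': array([ 2.94697702e-05, -5.11514139e+01, -4.73621255e-02, -2.38390267e+01,
        1.07210994e-02,  4.39337062e-03, -3.31936428e-05]), 'tool_pos': array([0.29987576, 0.60409808, 0.20595745]), 'tcp_rot': array([-1.75954542e-04,  2.28336649e-01,  9.73581836e-01, -8.67143322e-04]), 'wrist_force': array([-0.33343933, -0.3178971 , -0.78065551]), 'torque': array([-0.03006221, -0.00829423, -0.02564082]), 'grip_force': 0.0, 'width': 0.0855298328118959}
```

View pics/top0.png

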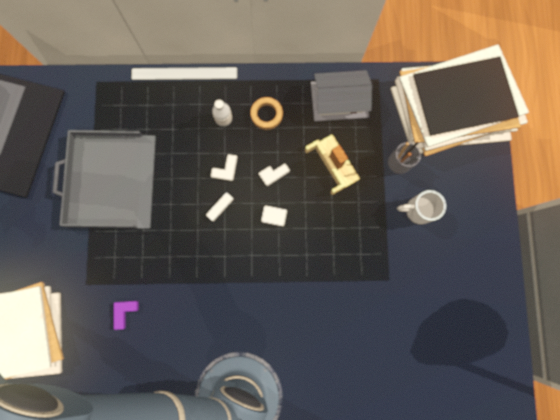

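View pics/side0.png

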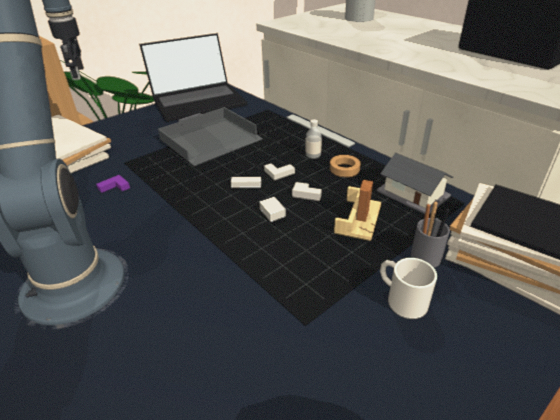

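Top view: the sweep is near (338,165), with its brown grip at about (340,157). The white offcuts are the ell (225,168), step (274,175), strip (220,207) and block (274,215). The pan is at (110,180), with its mouth at x≈155. The things I could mistake for them are the purple ell (124,314), the white ruler (185,73), the house model (340,95) and the tape (266,113). The side view agrees. Next is one close crop to check.

```bash
python3 - <<'E'
import cv2,numpy as np
a=cv2.imread("pics/top0.png")[120:235,140:380]; a=cv2.resize(a,None,fx=3.3,fy=3.3,interpolation=cv2.INTER_CUBIC)
b=cv2.imread("pics/side0.png")[160:250,220:400]; b=cv2.resize(b,None,fx=2.2,fy=2.2,interpolation=cv2.INTER_CUBIC)
o=np.zeros((a.shape[0]+b.shape[0],a.shape[1],3),np.uint8); o[:a.shape[0]]=a; o[a.shape[0]:,:b.shape[1]]=b
cv2.imwrite("pics/crop.png",o); print(a.shape,b.shape)
E
```

```text
(380, 792, 3) (198, 396, 3)
```

View pics/crop.png

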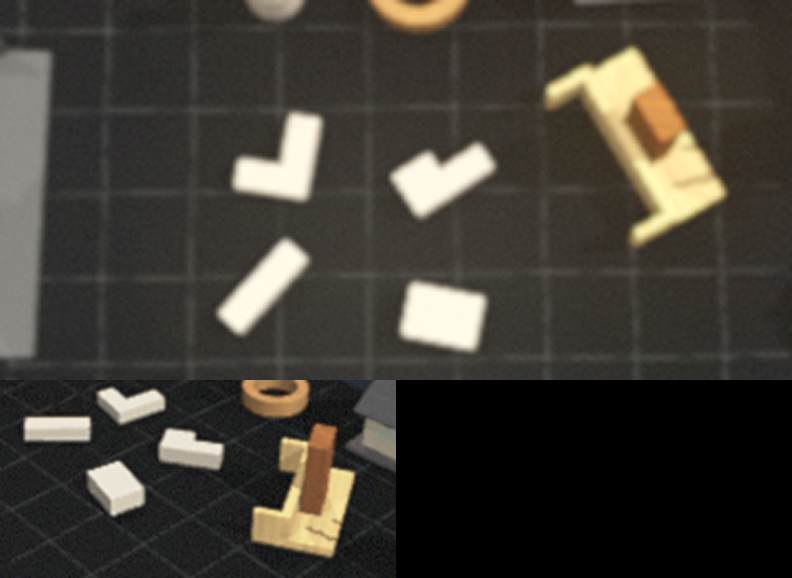

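Crop: the sweep's wings point left, towards the pan, with tips at top pixels (306,150) and (332,193). The grip's top is at about (339,156). All four white pieces match their descriptions.

```bash
python3 - <<'E'
from h import *
T=cv2.cvtColor(cv2.imread("pics/top0.png"),cv2.COLOR_BGR2HSV);S=cv2.cvtColor(cv2.imread("pics/side0.png"),cv2.COLOR_BGR2HSV)
mt=robot.camera_model("top");ms=robot.camera_model("side")
def brown(h): return cv2.inRange(h,(4,110,50),(15,255,200))
def top(h,roi):
    m=np.zeros(h.shape[:2],np.uint8);x,y,X,Y=roi;m[y:Y,x:X]=brown(h)[y:Y,x:X]
    c=max(cv2.findContours(m,0,2)[0],key=cv2.contourArea);return c
ct=top(T,(320,140,360,185));cs=top(S,(350,175,380,235))
print("grip top",cv2.minAreaRect(ct),cv2.boundingRect(ct),"side",cv2.boundingRect(cs),cv2.minAreaRect(cs))
print(ct.reshape(-1,2).tolist());print(cs.reshape(-1,2).tolist())
w=cv2.inRange(T,(0,0,170),(180,80,255));
for c in cv2.findContours(w,0,2)[0]:
    x,y,W,H=cv2.boundingRect(c)
    if cv2.contourArea(c)>100 and 190<x<300 and 140<y<230:
        c=cv2.convexHull(c);r=cv2.boxPoints(cv2.minAreaRect(c));print((x,y,W,H),[np.round(onz(mt,p,.024)[:2],3).tolist() for p in r])
for n,p,z in[("wtA",(306,150.3),.045),("wtB",(332.4,192.7),.045),("footR",(360,178.2),.013),("bladeA",(331.5,135.2),.013),("lipA",(155.2,135.2),.004),("lipB",(150.6,228),.004),("glue",(222,118),.003),("tape",(267,113),.02),("ruler",(184,73),0)]: print(n,onz(mt,p,z).round(3))
E
```

```text
grip top ((335.2500305175781, 159.25), (16.263456344604492, 8.485280990600586), 45.0) (331, 151, 13, 17) side (357, 179, 16, 42) ((363.87835693359375, 199.729736328125), (12.165525436401367, 41.26414489746094), 9.462322235107422)
[[332, 151], [332, 153], [331, 154], [331, 158], [334, 161], [334, 162], [335, 163], [335, 164], [337, 166], [337, 167], [338, 167], [339, 166], [340, 166], [341, 165], [341, 164], [343, 162], [343, 161], [342, 162], [340, 162], [338, 160], [338, 158], [335, 155], [335, 154], [333, 152], [333, 151]]
[[364, 179], [363, 180], [362, 180], [362, 181], [361, 182], [361, 185], [360, 186], [360, 187], [361, 188], [360, 189], [360, 196], [359, 197], [359, 204], [358, 205], [358, 209], [357, 210], [358, 211], [358, 212], [357, 213], [357, 219], [359, 219], [360, 220], [365, 220], [365, 218], [366, 217], [366, 214], [367, 213], [367, 211], [368, 210], [368, 202], [369, 201], [369, 200], [370, 199], [370, 195], [371, 194], [371, 189], [372, 188], [371, 187], [372, 186], [372, 181], [371, 181], [370, 180], [366, 180], [365, 179]]
(261, 206, 26, 20) [[0.468, -0.063], [0.515, -0.073], [0.501, -0.137], [0.454, -0.127]]
(206, 193, 27, 28) [[0.49, 0.092], [0.554, 0.033], [0.534, 0.012], [0.47, 0.071]]
(259, 164, 31, 21) [[0.607, -0.057], [0.651, -0.123], [0.613, -0.147], [0.569, -0.081]]
(211, 154, 26, 26) [[0.598, 0.079], [0.671, 0.066], [0.658, 0.002], [0.585, 0.015]]
wtA [ 0.665 -0.193  0.045]
wtB [ 0.543 -0.264  0.045]
footR [ 0.59  -0.348  0.013]
bladeA [ 0.718 -0.271  0.013]
lipA [0.727 0.242 0.004]
lipB [0.456 0.247 0.004]
glue [0.777 0.048 0.003]
tape [ 0.785 -0.084  0.02 ]
ruler [0.92  0.162 0.   ]
```

{"op": "send_rows", "data": {
  "increments": [
    [[0.033,-0.088,0,0,0,-0.0343],[0.033,-0.088,0,0,0,-0.0343],[0.033,-0.088,0,0,0,-0.0343],[0.033,-0.088,0,0,0,-0.0343],[0.033,-0.088,0,0,0,-0.0343],[0.033,-0.088,0,0,0,-0.0343],[0.033,-0.088,0,0,0,-0.0343],[0.033,-0.088,0,0,0,-0.0343],[0.033,-0.088,0,0,0,-0.0343],[0.033,-0.088,0,0,0,-0.0343]]
  ]
}}

```text
time_s: 1.1
tool_pos: [0.4652, 0.1627, 0.2068]
tcp_rot: [-0.0, 0.697, 0.717, 0.0]
wrist_force: [0.2, -0.2, -0.7]
width: 0.0853
grip_force: 0.0
```

{"op": "send_rows", "data": {
  "increments": [
    [[0.033,-0.088,0,0,0,-0.0343],[0.033,-0.088,0,0,0,-0.0343],[0.033,-0.088,0,0,0,-0.0343],[0.033,-0.088,0,0,0,-0.0343],[0.033,-0.088,0,0,0,-0.0343],[0.033,-0.088,0,0,0,-0.0343],[0.033,-0.088,0,0,0,-0.0343],[0.033,-0.088,0,0,0,-0.0343],[0.033,-0.088,0,0,0,-0.0343],[0.033,-0.088,0,0,0,-0.0343]]
  ]
}}

```text
time_s: 2.1
tool_pos: [0.6305, -0.2767, 0.2064]
tcp_rot: [-0.0, 0.966, 0.258, -0.0]
wrist_force: [0.7, 0.5, 1.5]
width: 0.0854
grip_force: 0.0
```

```bash
cat >> h.py <<'E'
from scipy.spatial.transform import Rotation as Ro
def wrist():
    s=robot.observe(); im=robot.snapshot("wrist"); m=dict(robot.camera_model("wrist")); H=np.array(m["hand_eye"])
    q=s["tcp_rot"]; Rt=Ro.from_quat([q[1],q[2],q[3],q[0]]).as_matrix(); Tw=np.eye(4); Tw[:3,:3]=Rt; Tw[:3,3]=s["tool_pos"]
    C=np.linalg.inv(Tw@H); m["R"]=C[:3,:3]; m["t"]=C[:3,3]; return im,m,s
E
python3 - <<'E'
from h import *
import pickle
im,m,s=wrist(); save("w1.png",im); pickle.dump(m,open("w1.pkl","wb")); print(s["time_s"],s["tool_pos"],s["tcp_rot"],s["qpos"])
E
```

```text
2.1 [ 0.63047262 -0.27671002  0.2063922 ] [-3.35504540e-04  9.66157324e-01  2.57953216e-01 -2.24516465e-04] [-0.08622957  0.55837551  0.67517492  1.52821306 -0.365694    1.18495158
 -0.3952606 ]
```

View pics/w1.png

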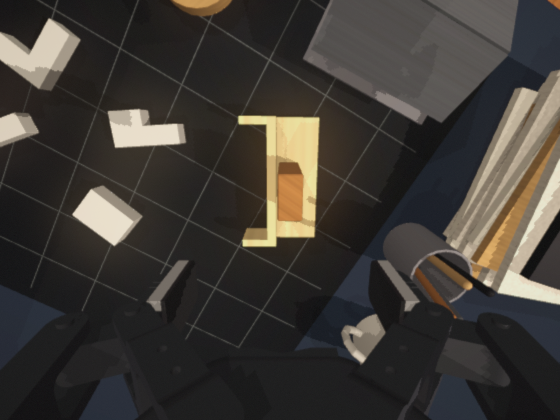

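Wrist view: the grip's top face spans about (277..302, 173..221). The blade and wings are on the left, and the pencil cup is on the right at (430,260).

```bash
python3 - <<'E'
from h import *
import pickle
m=pickle.load(open("w1.pkl","rb")); h=cv2.cvtColor(cv2.imread("pics/w1.png"),cv2.COLOR_BGR2HSV)
b=h[172:222,276:304]; print(h[150:230:6,290].tolist())
g=cv2.inRange(h,(4,110,100),(15,255,255)); g[:, :265]=0; g[:,310:]=0; g[:150]=0;g[235:]=0
c=max(cv2.findContours(g,0,2)[0],key=cv2.contourArea); r=cv2.minAreaRect(c); print(r)
P=[onz(m,p,.108)[:2] for p in cv2.boxPoints(r)]; print(np.round(P,3).tolist(), [np.linalg.norm(P[i]-P[i-1]).round(4) for i in range(4)],np.mean(P,0))
for n,p,z in[("tipA",(239,120),.045),("tipB",(243,240),.045),("bladeA",(275,117),.045),("bladeB",(275,242),.045),("footA",(319,118),.013),("footB",(315,237),.013)]: print(n,onz(m,p,z).round(3))
mt=robot.camera_model("top"); print("cup",onz(mt,(407,154),.09),"mug",onz(mt,(430,206),.09)); print(proj(m,[.632,-.276,.108]))
E
```

```text
[[20, 98, 236], [21, 102, 236], [17, 140, 142], [14, 165, 119], [14, 167, 162], [15, 166, 193], [14, 164, 204], [15, 165, 204], [14, 164, 198], [15, 164, 200], [14, 167, 194], [15, 166, 191], [23, 91, 229], [24, 89, 235]]
((289.5, 191.5), (57.0, 25.0), 90.0)
[[0.662, -0.252], [0.673, -0.271], [0.627, -0.299], [0.615, -0.279]] [np.float64(0.0541), np.float64(0.0226), np.float64(0.0541), np.float64(0.0239)] [ 0.64423755 -0.27533047]
tipA [ 0.674 -0.196  0.045]
tipB [ 0.554 -0.265  0.045]
bladeA [ 0.696 -0.228  0.045]
bladeB [ 0.571 -0.299  0.045]
footA [ 0.721 -0.273  0.013]
footB [ 0.592 -0.347  0.013]
cup [ 0.63910815 -0.4641739   0.09      ] mug [ 0.49541909 -0.51738693  0.09      ]
[283.5441587  203.68373626]
```

{"op": "send_rows", "data": {
  "increments": [
    [[0.01,0,-0.01,0,0,0],[0.01,0,-0.02,0,0,0],[0,0,-0.02,0,0,0],[0,0,-0.02,0,0,0],[0,0,-0.01,0,0,0],[0,0,0,0,0,0],[0,0,0,0,0,0],[0,0,0,0,0,0],[0,0,0,0,0,0],[0,0,0,0,0,0]]
  ]
}}

```text
time_s: 3.15
tool_pos: [0.6403, -0.2755, 0.1674]
tcp_rot: [0.0, 0.966, 0.26, 0.0]
wrist_force: [0.1, -0.8, -0.1]
width: 0.0852
grip_force: 0.0
```

```bash
python3 - <<'E'
from h import *
import pickle
m1=pickle.load(open("w1.pkl","rb")); h1=cv2.cvtColor(cv2.imread("pics/w1.png"),cv2.COLOR_BGR2HSV)
im,m,s=wrist(); save("w2.png",im); print(s["tool_pos"]); h2=cv2.cvtColor(im,cv2.COLOR_RGB2HSV)
def cen(h,m):
    g=cv2.inRange(h,(4,110,100),(15,255,255)); u,v=np.round(proj(m,[.632,-.276,.108])).astype(int)
    k=np.zeros_like(g); k[max(v-70,0):v+70,u-45:u+45]=255; g&=k
    c=max(cv2.findContours(g,0,2)[0],key=cv2.contourArea); r=cv2.minAreaRect(c); print(r,cv2.contourArea(c)); return cv2.boxPoints(r),r[0]
a,ca=cen(h1,m1); b,cb=cen(h2,m); print(tri(m1,ca,m,cb))
a=a[np.lexsort((a[:,0],a[:,1]>ca[1]))];b=b[np.lexsort((b[:,0],b[:,1]>cb[1]))]
for p,q in zip(a,b): print(tri(m1,p,m,q))
E
```

```text
[ 0.64026166 -0.27551897  0.16736124]
((289.5, 191.5), (57.0, 25.0), 90.0) 1285.5
((286.0, 210.0), (70.0, 28.0), 90.0) 1804.0
(array([ 0.63828682, -0.27965454,  0.07114639]), np.float64(1.450942837964422e-06))
(array([ 0.65008671, -0.25561711,  0.00531899]), np.float64(0.0009449998453506761))
(array([ 0.66496369, -0.2841311 , -0.00466324]), np.float64(0.0005200815420877849))
(array([ 0.61531336, -0.27880102,  0.1089751 ]), np.float64(0.0006509105419379185))
(array([ 0.62718818, -0.29911635,  0.1092361 ]), np.float64(0.00014947120206434828))
```

View pics/w2.png

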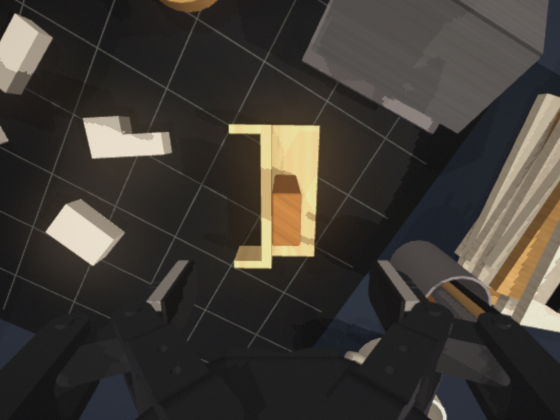

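The triangulated grip edge is at z=0.109 (0.108 expected). That puts the sweep origin at about (0.641, -0.2775), heading 119.9°. Descending and gripping.

{"op": "send_rows", "data": {
  "increments": [
    [[0.001,-0.003,-0.03,0,0,0],[0,0,-0.03,0,0,0],[0,0,-0.03,0,0,0],[0,0,-0.03,0,0,0],[0,0,-0.03,0,0,0],[0,0,-0.03,0,0,0],[0,0,-0.02,0,0,0],[0,0,-0.011,0,0,0],[0,0,0,0,0,0],[0,0,0,0,0,0]]
  ]
}}

```text
time_s: 4.2
tool_pos: [0.641, -0.2772, 0.062]
tcp_rot: [0.0, 0.966, 0.26, 0.0]
wrist_force: [0.1, 0.1, 0.6]
width: 0.0852
grip_force: 0.0
```

{"op": "send_rows", "data": {
  "increments": [
    [[0,0,0,0,0,0],[0,0,0,0,0,0],[0,0,0,0,0,0],[0,0,0,0,0,0],[0,0,0,0,0,0],[0,0,0,0,0,0],[0,0,0,0,0,0],[0,0,0,0,0,0],[0,0,0,0,0,0],[0,0,0,0,0,0]]
  ],
  "fingers": 0
}}

```text
time_s: 5.2
tool_pos: [0.6409, -0.2772, 0.0618]
tcp_rot: [0.0, 0.966, 0.26, 0.0]
wrist_force: [0.9, -2.0, 2.3]
width: 0.0231
grip_force: 63.5
```

{"op": "send_rows", "data": {
  "increments": [
    [[0,0,0.006,0,0,0],[0,0,0,0,0,0],[-0.004,0,0,0,0,-0.0277],[-0.004,0,0,0,0,-0.0277],[-0.004,0,0,0,0,-0.0277],[-0.004,0,0,0,0,-0.0277],[-0.003,0,0,0,0,-0.0277],[-0.003,0,0,0,0,-0.0277],[0,0,0,0,0,0],[0,0,0,0,0,0]]
  ]
}}

```text
time_s: 6.2
tool_pos: [0.6293, -0.2763, 0.0638]
tcp_rot: [-0.0, 1.0, 0.003, -0.001]
wrist_force: [-0.3, -0.3, -2.4]
width: 0.0225
grip_force: 63.0
```

```bash
python3 - <<'E'
from h import *
save("top1.png",cv2.resize(robot.snapshot("top")[110:240,40:400],None,fx=2.2,fy=2.2)); s=robot.observe(); print(s["time_s"],s["tool_pos"],s["tcp_rot"],s["width"],s["qpos"])
E
```

```text
6.25 [ 0.62942719 -0.2764391   0.06399396] [-2.43572906e-04  9.99996496e-01  2.61257175e-03 -3.49819473e-04] 0.022818203568334076 [-0.11604058  0.73224457  0.72839299  1.6582073  -0.56784471  0.97493375
 -0.75166523]
```

View pics/top1.png

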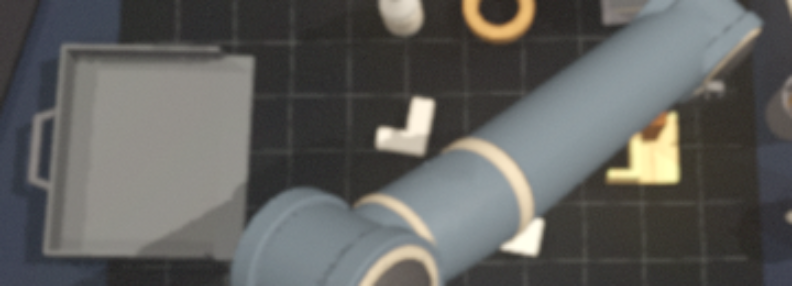

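Gripped and aligned at heading 90°, with clear wall margins. Starting stroke 1.

{"op": "send_rows", "data": {
  "increments": [
    [[0,0.03,0,0,0,0],[0,0.05,0,0,0,0],[0,0.05,0,0,0,0],[0,0.05,0,0,0,0],[0,0.05,0,0,0,0],[0,0.05,0,0,0,0],[0,0.05,0,0,0,0],[0,0.05,0,0,0,0],[0,0.05,0,0,0,0],[0,0.05,0,0,0,0]]
  ]
}}

```text
time_s: 7.25
tool_pos: [0.6293, -0.0345, 0.0645]
tcp_rot: [-0.0, 1.0, 0.003, -0.0]
wrist_force: [0.8, -0.6, -3.0]
width: 0.0228
grip_force: 63.0
```

{"op": "send_rows", "data": {
  "increments": [
    [[0,0.05,0,0,0,0],[0,0.05,0,0,0,0],[0,0.05,0,0,0,0],[0,0.05,0,0,0,0],[0,0.05,0.002,0,0,0],[0,0.05,0.002,0,0,0],[0,0.05,0.002,0,0,0],[0,0.05,0.002,0,0,0],[0,0.03,0,0,0,0],[0,0.01,0,0,0,0]]
  ]
}}

```text
time_s: 8.25
tool_pos: [0.6289, 0.1862, 0.0682]
tcp_rot: [-0.0, 1.0, 0.004, -0.0]
wrist_force: [-0.3, -0.8, -2.2]
width: 0.0224
grip_force: 63.1
```

```bash
python3 - <<'E'
from h import *
a=robot.snapshot("top")[110:240,40:400];b=robot.snapshot("side")[100:250,110:400]
a=cv2.resize(a,None,fx=2,fy=2);b=cv2.resize(b,None,fx=2,fy=2);o=np.zeros((560,720,3),np.uint8);o[:260]=a;o[260:560,:580]=b
save("two2.png",o); s=robot.observe(); print(s["time_s"],s["tool_pos"],s["tcp_rot"],s["wrist_force"],s["torque"],s["width"],s["qpos"])
E
```

```text
8.35 [0.62917494 0.18371801 0.06827582] [ 5.98058240e-05  9.99997059e-01  2.41417294e-03 -2.23191057e-04] [-0.22004101 -0.30448864 -3.06638494] [-0.01725858  0.02740442 -0.03021834] 0.02264851215046892 [-0.8592359   0.69239401  0.76594046  1.74062828 -0.57611298  0.94809392
 -1.4255188 ]
```

View pics/two2.png

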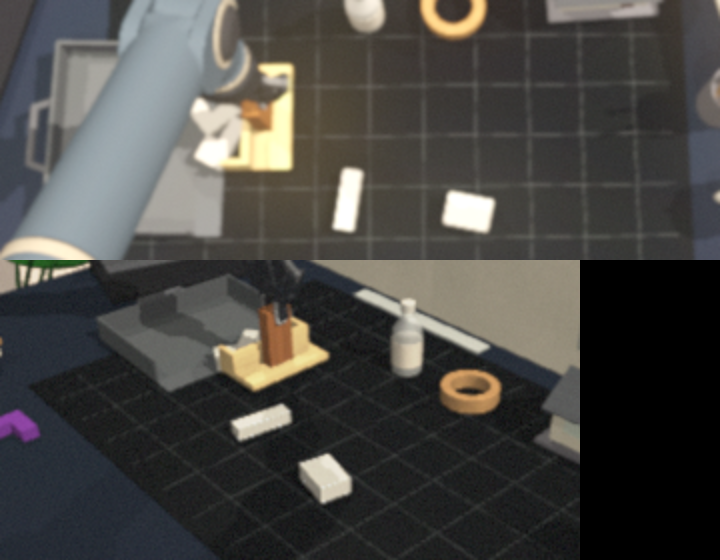

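Top view: the ell and step sit in the sweep's mouth at the lip. The strip got nudged but is still on the mat. Continuing the push.

{"op": "send_rows", "data": {
  "increments": [
    [[0,0.02,0,0,0,0],[0,0.03,0,0,0,0],[0,0.03,0,0,0,0],[0,0.03,0,0,0,0],[0,0.03,0,0,0,0],[0,0.02,0,0,0,0],[0,0.02,0,0,0,0],[0,0.01,0,0,0,0],[0,0,0,0,0,0],[0,-0.04,0,0,0,0]]
  ]
}}

```text
time_s: 9.35
tool_pos: [0.6291, 0.2616, 0.0679]
tcp_rot: [-0.001, 1.0, 0.004, -0.0]
wrist_force: [0.0, -0.5, -2.7]
width: 0.0229
grip_force: 63.0
```

{"op": "send_rows", "data": {
  "increments": [
    [[0,-0.06,0,0,0,0],[0,-0.08,0,0,0,0],[0,-0.09,0,0,0,0],[0,-0.09,0,0,0,0],[0,-0.09,0,0,0,0],[0,-0.09,0,0,0,0],[0,-0.09,0,0,0,0],[0,-0.09,0,0,0,0],[0,-0.09,0,0,0,0],[0,-0.09,0,0,0,0]]
  ]
}}

```text
time_s: 10.35
tool_pos: [0.6282, -0.1756, 0.0688]
tcp_rot: [0.0, 1.0, 0.0, 0.0]
wrist_force: [0.9, -0.2, -3.5]
width: 0.0225
grip_force: 63.0
```

```bash
python3 - <<'E'
from h import *
im=robot.snapshot("top");save("top3f.png",im);a=im[110:240,40:400];b=robot.snapshot("side")[100:250,110:400]
a=cv2.resize(a,None,fx=2,fy=2);b=cv2.resize(b,None,fx=2,fy=2);o=np.zeros((560,720,3),np.uint8);o[:260]=a;o[260:560,:580]=b
save("two3.png",o); s=robot.observe(); print(s["time_s"],s["tool_pos"],s["tcp_rot"],s["wrist_force"],s["width"],s["qpos"])
m=robot.camera_model("top");T=cv2.cvtColor(im,cv2.COLOR_RGB2HSV);w=cv2.inRange(T,(0,0,170),(180,80,255));
for c in cv2.findContours(w,0,2)[0]:
    x,y,W,H=cv2.boundingRect(c)
    if cv2.contourArea(c)>60 and 60<x<300 and 130<y<250:
        r=cv2.boxPoints(cv2.minAreaRect(c));print((x,y,W,H),[np.round(onz(m,p,.024)[:2],3).tolist() for p in r])
E
```

```text
10.45 [ 0.62631897 -0.18469117  0.07018204] [ 4.08859581e-03  9.99975916e-01 -5.57582721e-03  6.01234685e-04] [-0.17790499 -0.8628666  -2.33786606] 0.02299849463107119 [-0.2897257   0.68080485  0.75679857  1.74869668 -0.55674411  0.93619366
 -0.88690808]
(151, 238, 45, 61) [[0.291, 0.263], [0.445, 0.189], [0.395, 0.091], [0.243, 0.166]]
(159, 216, 33, 20) [[0.481, 0.22], [0.499, 0.21], [0.448, 0.121], [0.43, 0.131]]
(261, 206, 26, 20) [[0.468, -0.063], [0.515, -0.073], [0.501, -0.137], [0.454, -0.127]]
(199, 185, 39, 41) [[0.562, 0.11], [0.594, 0.076], [0.489, -0.021], [0.457, 0.012]]
(281, 174, 19, 18) [[0.556, -0.121], [0.604, -0.125], [0.601, -0.176], [0.553, -0.172]]
(97, 156, 35, 40) [[0.659, 0.401], [0.666, 0.308], [0.551, 0.295], [0.545, 0.386]]
```

View pics/two3.png

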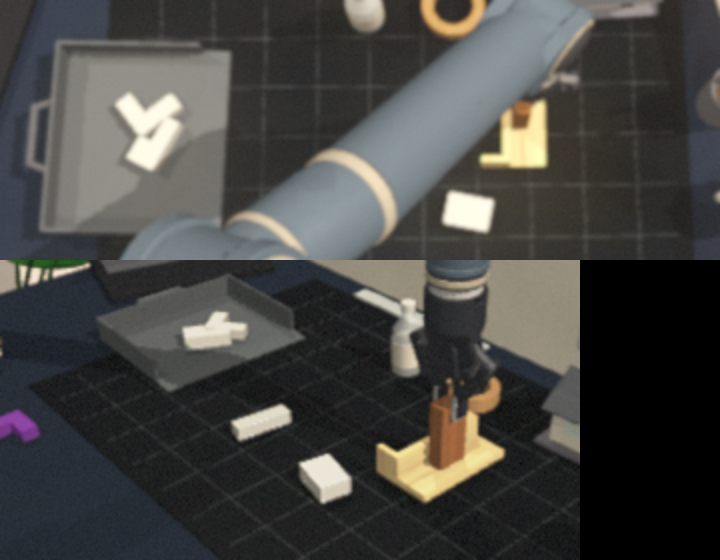

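Top view: the ell and step are both well inside the pan (pan x 50–160 mm). The strip stands at about x 0.46–0.545, y 0.05, and the block at x 0.454–0.515. Moving behind the lower pair.

{"op": "send_rows", "data": {
  "increments": [
    [[0,-0.03,0,0,0,0],[0,-0.03,-0.002,0,0,0],[-0.02,-0.005,-0.002,0,0,0],[-0.04,0,-0.002,0,0,0],[-0.04,0,0,0,0,0],[-0.04,0,0,0,0,0],[-0.04,0,0,0,0,0],[-0.035,0,0,0,0,0],[-0.02,0,0,0,0,0],[0,0,0,0,0,0]]
  ]
}}

```text
time_s: 11.45
tool_pos: [0.5106, -0.204, 0.0654]
tcp_rot: [-0.001, 1.0, 0.001, -0.0]
wrist_force: [-0.2, -1.1, -2.2]
width: 0.0229
grip_force: 62.9
```

```bash
python3 - <<'E'
from h import *
s=robot.observe(); print(s["time_s"],s["tool_pos"],s["tcp_rot"],s["wrist_force"],s["width"],s["qpos"].round(2))
E
```

```text
11.45 [ 0.51055216 -0.20401057  0.06544892] [-5.01982198e-04  9.99998824e-01  1.39121421e-03 -4.05794338e-04] [-0.24918846 -1.10474079 -2.21626432] 0.022909836244319866 [-0.28  0.54  0.78  2.   -0.53  0.81 -0.76]
```

{"op": "send_rows", "data": {
  "increments": [
    [[0,0.03,0,0,0,0],[0,0.05,0,0,0,0],[0,0.05,0,0,0,0],[0,0.05,0,0,0,0],[0,0.05,0,0,0,0],[0,0.05,0,0,0,0],[0,0.05,0,0,0,0],[0,0.05,0,0,0,0],[0,0.05,0,0,0,0],[0,0.05,0,0,0,0]]
  ]
}}

```text
time_s: 12.45
tool_pos: [0.5133, 0.0371, 0.0657]
tcp_rot: [0.0, 1.0, 0.002, 0.001]
wrist_force: [-0.7, 0.4, -3.0]
width: 0.0229
grip_force: 63.0
```

{"op": "send_rows", "data": {
  "increments": [
    [[0.01,0.04,0,0,0,0],[0.012,0.04,0,0,0,0],[0.012,0.04,0,0,0,0],[0.012,0.04,0,0,0,0],[0.012,0.04,0.002,0,0,0],[0.01,0.04,0.002,0,0,0],[0.008,0.03,0.002,0,0,0],[0,0.02,0.001,0,0,0],[0,0.01,0,0,0,0],[0,0,0,0,0,0]]
  ]
}}

```text
time_s: 13.45
tool_pos: [0.5499, 0.186, 0.0688]
tcp_rot: [0.0, 1.0, 0.002, -0.0]
wrist_force: [1.0, -0.5, -2.4]
width: 0.0227
grip_force: 63.0
```

```bash
python3 - <<'E'
from h import *
a=robot.snapshot("top")[110:240,40:400];b=robot.snapshot("side")[100:250,110:400]
a=cv2.resize(a,None,fx=2,fy=2);b=cv2.resize(b,None,fx=2,fy=2);o=np.zeros((560,720,3),np.uint8);o[:260]=a;o[260:560,:580]=b
save("two4.png",o); s=robot.observe(); print(s["time_s"],s["tool_pos"],s["tcp_rot"],s["wrist_force"],s["torque"],s["width"],s["qpos"].round(2))
E
```

```text
13.55 [0.54991487 0.18476162 0.06894676] [ 1.99115453e-04  9.99999242e-01  1.21073002e-03 -1.01931495e-04] [-0.11626736 -0.39924597 -2.0401724 ] [-0.07202646 -0.0160871   0.00735922] 0.022802203911793852 [-0.97  0.59  0.79  1.93 -0.55  0.86 -1.46]
```

View pics/two4.png

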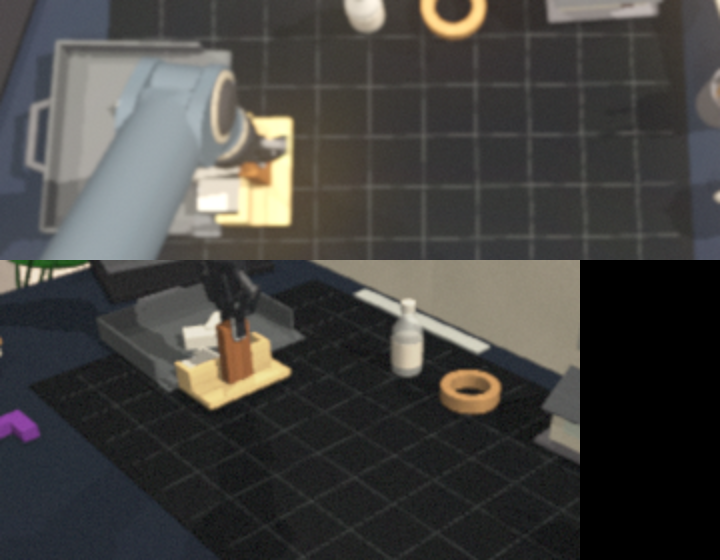

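Both remaining pieces are in the sweep's mouth on the lip, and the lower wing clears the pan's side wall. Final push, then back off.

{"op": "send_rows", "data": {
  "increments": [
    [[0.006,0.02,0,0,0,0],[0,0.02,0,0,0,0],[0,0.02,0,0,0,0],[0,0.02,0,0,0,0],[0,0.02,0,0,0,0],[0,0.02,0,0,0,0],[0,0.02,0,0,0,0],[0,0.01,0,0,0,0],[0,0,0,0,0,0],[0,0,0,0,0,0]]
  ]
}}

```text
time_s: 14.55
tool_pos: [0.5531, 0.2606, 0.0689]
tcp_rot: [0.0, 1.0, 0.002, 0.0]
wrist_force: [-0.4, 0.1, -2.2]
width: 0.0228
grip_force: 63.0
```

{"op": "send_rows", "data": {
  "increments": [
    [[0,-0.03,0,0,0,0],[0,-0.06,0,0,0,0],[0,-0.07,0,0,0,0],[0,-0.07,0,0,0,0],[0,-0.07,0,0,0,0],[0,-0.07,0,0,0,0],[0,-0.07,0,0,0,0],[0,-0.05,0,0,0,0],[0,-0.03,0,0,0,0],[0,0,0,0,0,0]]
  ]
}}

```text
time_s: 15.55
tool_pos: [0.5526, -0.003, 0.0694]
tcp_rot: [0.0, 1.0, -0.001, 0.0]
wrist_force: [0.4, 0.2, -2.4]
width: 0.0226
grip_force: 63.0
```

```bash
python3 - <<'E'
from h import *
im=robot.snapshot("top");a=im[110:240,40:400];b=robot.snapshot("side")[100:250,110:400]
a=cv2.resize(a,None,fx=2,fy=2);b=cv2.resize(b,None,fx=2,fy=2);o=np.zeros((560,720,3),np.uint8);o[:260]=a;o[260:560,:580]=b
save("two5.png",o); s=robot.observe(); print(s["time_s"],s["tool_pos"],s["tcp_rot"],s["wrist_force"],s["width"])
m=robot.camera_model("top");T=cv2.cvtColor(im,cv2.COLOR_RGB2HSV);w=cv2.inRange(T,(0,0,150),(180,80,255));
for c in cv2.findContours(w,0,2)[0]:
    x,y,W,H=cv2.boundingRect(c)
    if cv2.contourArea(c)>60 and 60<x<300 and 130<y<250:
        r=cv2.boxPoints(cv2.minAreaRect(c));print((x,y,W,H),[np.round(onz(m,p,.027)[:2],3).tolist() for p in r])
E
```

```text
15.65 [0.55297015 0.0012399  0.06884913] [-5.07510072e-04  9.99998376e-01  1.72307489e-03 -1.45983488e-04] [ 0.0048725   0.40026261 -2.79387872] 0.022411451309324273
(218, 202, 15, 17) [[0.524, 0.055], [0.523, 0.016], [0.478, 0.016], [0.479, 0.055]]
(234, 189, 18, 31) [[0.475, 0.011], [0.56, 0.011], [0.56, -0.037], [0.475, -0.037]]
(74, 139, 178, 167) [[0.279, 0.443], [0.733, 0.026], [0.615, -0.092], [0.174, 0.325]]
(79, 137, 75, 79) [[0.497, 0.444], [0.727, 0.445], [0.714, 0.24], [0.484, 0.245]]
(194, 134, 24, 28) [[0.646, 0.129], [0.728, 0.076], [0.715, 0.058], [0.634, 0.112]]
```

View pics/two5.png

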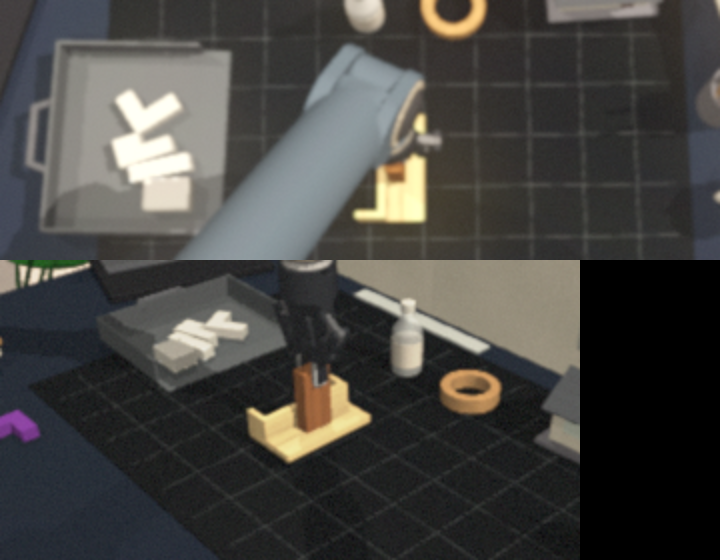

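All four pieces lie well inside the pan, and the nearest is about 50 mm past the lip. Setting the sweep down at pan x ≈ -0.24.

{"op": "send_rows", "data": {
  "increments": [
    [[0,0,-0.004,0,0,0],[0,0,-0.004,0,0,0],[0,0,-0.003,0,0,0],[0,0,-0.002,0,0,0],[0,0,-0.001,0,0,0],[0,0,0,0,0,0],[0,0,0,0,0,0],[0,0,0,0,0,0],[0,0,0,0,0,0],[0,0,0,0,0,0]]
  ]
}}

```text
time_s: 16.65
tool_pos: [0.5531, 0.0006, 0.062]
tcp_rot: [0.0, 1.0, 0.002, 0.0]
wrist_force: [-0.2, 0.4, -2.4]
width: 0.0228
grip_force: 63.0
```

{"op": "send_rows", "data": {
  "increments": [
    [[0,0,-0.001,0,0,0],[0,0,-0.001,0,0,0],[0,0,0,0,0,0],[0,0,0,0,0,0],[0,0,0,0,0,0],[0,0,0,0,0,0],[0,0,0,0,0,0],[0,0,0,0,0,0],[0,0,0,0,0,0],[0,0,0,0,0,0]]
  ]
}}

```text
time_s: 17.65
tool_pos: [0.5532, 0.0003, 0.0615]
tcp_rot: [-0.0, 1.0, 0.002, 0.0]
wrist_force: [-2.0, -0.6, 5.8]
width: 0.0229
grip_force: 64.0
```

The upward force shows contact with the mat. Releasing and lifting off.

{"op": "send_rows", "data": {
  "increments": [
    [[0,0,0,0,0,0],[0,0,0,0,0,0],[0,0,0,0,0,0],[0,0,0,0,0,0],[0,0,0,0,0,0],[0,0,0,0,0,0],[0,0,0,0,0,0],[0,0,0,0,0,0],[0,0,0,0,0,0],[0,0,0,0,0,0]]
  ],
  "fingers": 1
}}

```text
time_s: 18.65
tool_pos: [0.5531, 0.0007, 0.0609]
tcp_rot: [0.0, 1.0, 0.002, 0.0]
wrist_force: [-0.2, 1.0, 0.0]
width: 0.0854
grip_force: 0.0
```

{"op": "send_rows", "data": {
  "increments": [
    [[0,0,0.02,0,0,0],[0,0,0.04,0,0,0],[0,0,0.05,0,0,0],[0,0,0.05,0,0,0],[0,0,0.05,0,0,0],[0,0,0.05,0,0,0],[0,0,0.03,0,0,0],[0,-0.03,0,0,0,0],[0,-0.05,0,0,0,0],[0,-0.05,0,0,0,0]]
  ]
}}

```text
time_s: 19.65
tool_pos: [0.5522, -0.0656, 0.2049]
tcp_rot: [0.0, 1.0, 0.002, -0.001]
wrist_force: [-0.1, -0.1, 0.8]
width: 0.0853
grip_force: 0.0
```

{"op": "send_rows", "data": {
  "increments": [
    [[0,-0.08,0,0,0,0],[0,-0.08,0,0,0,0],[0,-0.08,0,0,0,0],[0,-0.06,0,0,0,0],[0,-0.05,0,0,0,0],[0,-0.02,0,0,0,0],[0,0,0,0,0,0],[0,0,0,0,0,0],[0,0,0,0,0,0],[0,0,0,0,0,0]]
  ]
}}

```text
time_s: 20.65
tool_pos: [0.5536, -0.2477, 0.2058]
tcp_rot: [-0.0, 1.0, 0.003, -0.0]
wrist_force: [-0.5, -0.2, 0.2]
width: 0.0852
grip_force: 0.0
```

```bash
python3 - <<'E'
from h import *
im=robot.snapshot("top");a=im[110:240,40:400];b=robot.snapshot("side")[100:250,110:400]
a=cv2.resize(a,None,fx=2,fy=2);b=cv2.resize(b,None,fx=2,fy=2);o=np.zeros((560,720,3),np.uint8);o[:260]=a;o[260:560,:580]=b
save("two6.png",o); s=robot.observe(); print(s["time_s"],s["tool_pos"],s["width"],s["wrist_force"])
E
```

```text
20.75 [ 0.55344909 -0.24822196  0.20591781] 0.08517193059836958 [ 0.34930824 -0.02441821  0.23102897]
```

View pics/two6.png

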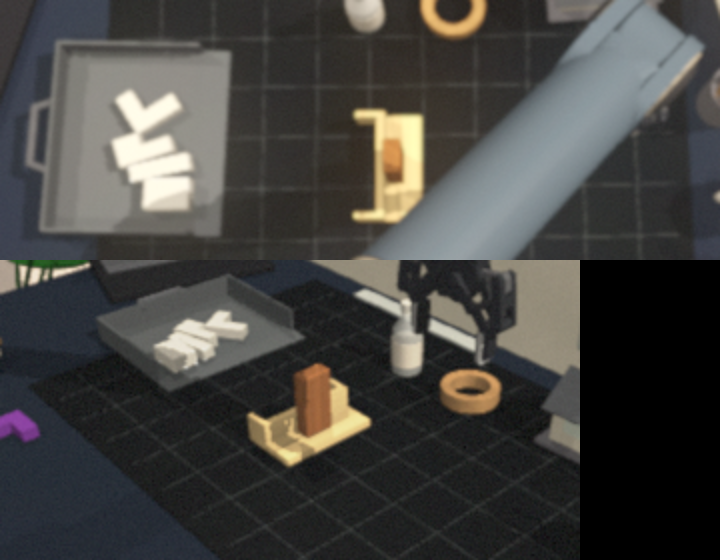

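The sweep stands upright about 0.24 m before the lip, all four offcuts are in the pan, and the robot is clear of everything.

```bash
python3 -c "
from bench import robot
print(robot.job_done())"
```

```text
the job is handed in; nothing more can be done
None
```

I handed the job in at about 21 s: the final pictures show all four offcuts in the pan, about 50 mm or more past the lip, and the sweep standing upright on the mat about 0.24 m in front of it; the hand-in returned no verdict.

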